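# Clip the bench key's snap hook onto the D-ring

### The arm

A 7-joint arm with a two-finger parallel gripper is mounted at the origin on the work surface. World frame = base frame: x ahead of the robot, y to its left, z up, the work surface at z = 0. Lengths are in m, angles in rad, forces in N, time in s.
With the tool pointing down it reaches from about 0.425 to 0.875 m from the base axis. Payload 4.7 kg.
Tool frame: the origin (TCP) lies midway between the tips of the shut fingers; the grasp point (between the pads) lies 19 mm behind it (robot.grasp_offset is the distance from the TCP to the grasp point, in m); x points along the fingers, y is the direction in which the jaws open and shut, and the axes are right-handed (so a half turn about x gives the same grasp; the last joint's range is limited). The gripper opens to 85 mm and grips with 20 to 120 N. Pads are 22 mm wide; open, the fingers measure 114 mm over their backs; the gripper's body (76 mm by 85 mm) begins 54 mm behind the grasp point. The pads swing forward as they close: fully open they stand 13 mm farther back than shut.
Start: joints at [1.239, 0.321, -0.07, 1.45, 0.023, 1.371, -0.057], TCP at [0.22, -0.612, 0.231] pointing down, gripper open.
Joint ranges: [-2.86, 2.86], [-0.3, 2.09], [-1.38, 1.24], [0.06, 2.45], [-1.56, 4.7], [0.09, 2.05], [-2.69, 2.69]. Speed limits (rad/s): [2.57, 2.57, 3.14, 3.14, 3.14, 3.14, 3.14].

### API

Orientations are given as a rotation vector (axis times angle).
In Python, from plant import status, get_image, camera_params, workorder, boxes_of, cut_out, robot gives the robot as it stands.
- The arm moves only by the tool carry_out, never from a script. Its argument "targets" is a list of rows, each an object with "dp": the shift along the tool's x, y, z in cm, a list of three; "twist": the turn, a rotation vector about the tool's x, y, z in rad, a list of three. In form: [{"dp": [x, y, z], "twist": [wx, wy, wz]}, ...]. A call has 1 to 10 rows; each row shifts and turns the commanded pose from where the row before left it, along the tool's axes as they then stand; what a row does not reach is not made up. A row lasts 1/10 s, in which the tool goes at most 50 mm and 8.59 degrees, less where a joint would pass 70% of its speed; a pose out of reach is approached as far as the arm can. A call is refused whole if a number of a shift passes 5 or a number of a turn 0.15, either way. A call with a gripper value outside its range is refused whole. "fingers" is the opening, from 0 (shut) to 1 (fully open), set as the call begins (left out, the last holds). The fingers move at their own pace and stop on an object; "grip_force" is the grip in N (left out, the last holds). Time passes only in rows, so rows that do not move let the fingers close. It gives the time, the measured TCP pose, the force and the opening at its end, in the units of the state.
- status.read_state(): the state, without advancing time (a new reading comes with each control period).
- get_image(name): name is "scene" or "top" or "wrist"; returns (picture, depth): 384x512x3 uint8, red, green, blue; 384x512 float32, m along the optical axis (not along the pixel's ray), 0 where there is no reading.
- camera_params(name): a dict with "camera_matrix" (3x3 intrinsics, pixels), "rvec" (rotation vector, rad) and "tvec" (3), from world to camera coordinates, as OpenCV has them; the wrist camera has in their place "mount" (4x4, takes a point from camera to tool coordinates, whose origin is the TCP and whose axes are the tool frame's). Camera axes: x right, y down, z forward; pixel columns grow to the right and rows downward; lengths in m; the calibration is good to about 2 mm. A picture is of the moment at which its call begins: read the wrist's pose just before it. camera_params takes no time and is no camera call.
- workorder.job_done(): hands the job in, once; it reports no verdict.
Trained networks look in the newest picture that a camera, given by its name, has taken for a name from the list of things; names that differ only in an ending like _2 or _b are one class to them, and where a whole thing is asked for, a point or a joint stands for the part that bears it (a point fixed in the world has none). Each returns a list of dicts, best first, with "score" (0 to 1); they miss things now and then, are a little off and sometimes report something else, mostly with a low value. They report only what shows in the picture. A call takes as long as a camera call. They do not tell look-alikes from the thing itself.
- boxes_of(camera, query): "rect" ([left, top, right, bottom] in pixels, round what is visible of it).
- cut_out(camera, query): "pixels" (384x512 bool, what is visible of it) and "rect" ([left, top, right, bottom] in pixels, round what is visible of it).
The state is a dict: "clock": time; "q": joint angles; "qvel": joint speeds; "joint_torque": joint torques, N m; "ee_pos": TCP position; "tcp_rot": TCP orientation; "ft_force": force on the tool from outside, world axes, zero at the start; "moment": the same for the moment, N m; "width": finger opening in m.
Only numpy, scipy, OpenCV 4.12 (cv2) and the standard library are available. Lean on these libraries where they do the work, as an engineer would, in place of code of your own. Each camera call takes 0.05 s, during which the arm holds its last target. There are 200 camera calls.

### The job

Park the bench key: clip its snap hook onto the squared D-ring standing in the bench top (not the round eye bolt), by pushing the hook's mouth against one of the ring's uprights until the sprung gate gives way and snaps shut behind it. Leave the hook lying flat on the bench, let go of it, with the gate fully closed and the upright caught inside.

Things in the scene. Friction and masses are not known exactly. Their poses are not given: they have to be found in the camera images.
- hook_grip (a point): Centre of the black grip of the loose snap hook (180 g), lying flat. Grip 62 long (x), 22 wide (y), 26 high; this point is 13 above the underside, z up. +x points to the mouth: a steel fork 58 wide, 18 high, throat floor 48 ahead of this point, flared jaw tips to 118. The mouth is centred on y = 0 and takes an 8 mm upright up to 9 off-centre. A key hangs from the tail, to 120 behind. All mm.
- gate (a joint): The hook's sprung gate, rad: 0 = shut across the mouth (94 mm ahead of the grip centre), 1.5 = folded inwards, never outwards; a spring always shuts it. An upright entering the mouth pushes it in (2 to 8 N) and must come to 57 mm or less ahead of the grip centre (52 is hard against the throat floor) for the gate to pass it and snap shut.
- ring_near (a point): Centre line of the near upright of the fixed steel D-ring, 20 mm above the bench. The ring is a squared arch of 8 mm round bar, 52 mm high, with two uprights 56 mm apart, straight to 36 mm high; its x axis points from this upright to the far one, away from the robot (yaw within 0.4 rad). A round eye bolt, 58 mm high, on the bench's other side is not it.
- ring_far (a point): The same point of the D-ring's far upright. Either upright may be used.
There are look-alikes about, which are no part of the job. What is shaped like the part that bears ring_near but red is not meant. What is shaped like the part that bears hook_grip but orange is not meant.

How it is judged:
On the way:
1. the gate is pushed open (value of joint gate above 0.5 rad), for 0.02 s.
At the end, for the whole second after the job is handed in: One upright of the D-ring stands inside the hook's throat (45 to 92 mm ahead of the grip's centre, between the jaws), the gate is shut (under 0.15 rad) and the hook lies flat on the bench (tilt under 10 degrees, grip centre lower than 25 mm) (value of joint gate below 0.15 rad and angle between hook_grip's own z axis and vertical below 0.17 rad and height (world z) of hook_grip below 0.025 m and ((x of ring_near in the frame of hook_grip between 0.045 and 0.092 m and y of ring_near in the frame of hook_grip between -0.018 and 0.021 m) or (x of ring_far in the frame of hook_grip between 0.045 and 0.092 m and y of ring_far in the frame of hook_grip between -0.018 and 0.021 m))); the robot touches nothing.
It also fails if it takes over 35 s, if anything falls off the work surface, if the arm or the gripper's body presses on something with over 40 N, if the wrist force passes 120 N, or if a joint passes its speed limit or range.

## Working session

There is one attempt and no reset: what is moved stays moved. The work goes in short steps, Python scripts to look and compute and a tool call to move; the robot and the scene stay as the last step left them, time stands still between calls to the robot, and variables do not carry over. Pictures are saved under pics/ and viewed, about 8 in all and at most 12, crops included, and the job is handed in when it is done.

Besides the shell and the picture viewer there is one more tool, called by a JSON object that holds its "method" and its "body", one argument or row to a line. carry_out: Moves the arm, as the interface text tells. Its arguments: {"type":"object","properties":{"targets":{"type":"array"},"fingers":{"type":"number"},"grip_force":{"type":"number"}},"required":["targets"]}

```bash
ls; mkdir -p pics; cat > h.py <<'E'
import numpy as np,cv2
from plant import status,get_image,camera_params,boxes_of,cut_out
def world(cam,depth,mask,st=None):
    p=camera_params(cam);K=np.array(p["camera_matrix"])
    v,u=np.nonzero(mask&(depth>0));z=depth[v,u]
    P=np.c_[(u-K[0,2])/K[0,0]*z,(v-K[1,2])/K[1,1]*z,z]
    if "mount" in p:
        M=np.array(p["mount"]);P=P@M[:3,:3].T+M[:3,3]
        R=cv2.Rodrigues(np.array(st["tcp_rot"]))[0];return P@R.T+np.array(st["ee_pos"])
    R=cv2.Rodrigues(np.array(p["rvec"]))[0];return (P-np.array(p["tvec"]).ravel())@R
def save(n,im):cv2.imwrite("pics/"+n+".png",cv2.cvtColor(im,cv2.COLOR_RGB2BGR))
E
python3 - <<'E'
from h import *
print(status.read_state())
ims=[]
for c in("top","scene"):
    im,d=get_image(c);ims.append(im);np.savez(c,im=im,d=d)
    for q in("hook_grip","ring_near"):
        for o in cut_out(c,q):
            P=world(c,d,o["pixels"]);print(c,q,round(o["score"],2),np.round(o["rect"]),np.median(P,0).round(3),P.min(0).round(3),P.max(0).round(3),im[o["pixels"]].mean(0).round())
save("a_top",cv2.resize(ims[0],(800,600)));save("a_scene",cv2.resize(ims[1],(800,600)))
E
```

```text
pics
{'clock': 0.0, 'q': array([ 1.23907171,  0.32184753, -0.07008239,  1.45168266,  0.02258313,
        1.37077823, -0.05688982]), 'qvel': array([ 2.02048802e-03, -3.67984059e-05, -2.67017104e-03, -4.02789983e-04,
       -1.53342434e-04,  9.29657398e-04, -6.02820309e-04]), 'joint_torque': array([-4.52420290e-04, -4.93578744e+01, -3.82536873e-01, -3.14331722e+01,
        1.28799345e-02,  1.13058445e-02, -1.03664669e-05]), 'ee_pos': array([ 0.22010873, -0.61102869,  0.23020369]), 'tcp_rot': array([ 2.03384107,  0.35728051, -2.0346921 ]), 'ft_force': array([0.05155471, 0.36244026, 0.0974265 ]), 'moment': array([ 0.00085391, -0.01360815, -0.041196  ]), 'width': 0.08556813013880392}
top ring_near 0.65 [366.  94. 380. 130.] [ 0.694 -0.311  0.033] [ 0.655 -0.335 -0.003] [ 0.731 -0.301  0.06 ] [64. 26. 25.]
scene hook_grip 0.81 [358. 196. 432. 287.] [0.322 0.132 0.014] [ 0.252  0.038 -0.005] [0.351 0.272 0.026] [109.  59.  16.]
scene hook_grip 0.59 [223. 202. 325. 246.] [ 0.525 -0.012  0.013] [ 0.362 -0.073 -0.005] [0.605 0.005 0.028] [77. 77. 73.]
scene ring_near 0.74 [116. 156. 148. 186.] [ 0.693 -0.313  0.026] [ 0.644 -0.39  -0.005] [ 0.726 -0.301  0.058] [103.  46.  43.]
scene ring_near 0.73 [157. 181. 190. 204.] [ 0.641 -0.198  0.026] [ 0.609 -0.262 -0.004] [ 0.681 -0.181  0.052] [92. 93. 94.]
```

View pics/a_top.png

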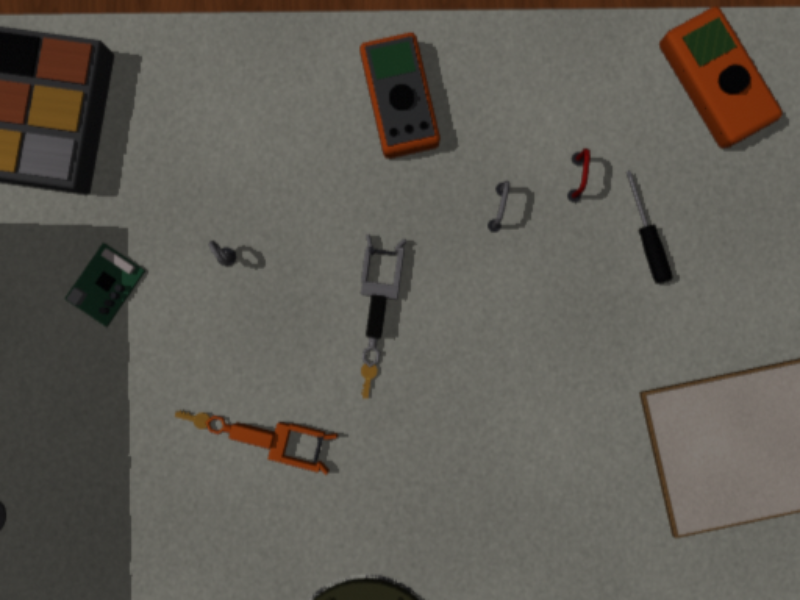

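View pics/a_scene.png

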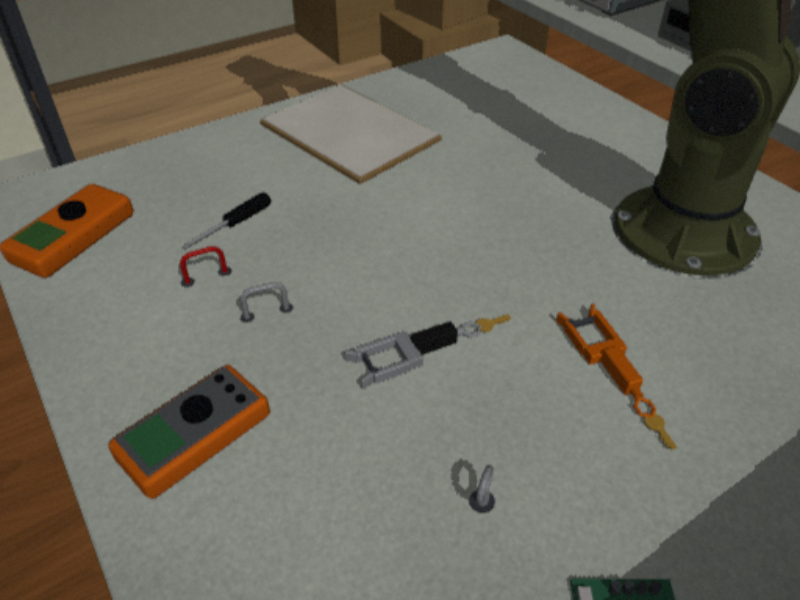

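The two pictures hold these candidates (800×600 view pixels):
- **Hooks:** the grey one with a black grip is at top (376,315). The orange one at (285,440) is the look-alike.
- **Rings:** the grey squared arch is at top (503,205) and scene (266,300). The red one at (580,175) is the look-alike, and the round eye bolt is at (225,255).

The grey hook and grey arch fit the description. I'll measure both next and check them in one crop.

```bash
cat > m.py <<'E'
from h import *
R=cv2.Rodrigues(status.read_state()["tcp_rot"])[0];print("R\n",R.round(3))
def box(P):
    r=cv2.minAreaRect(P[:,:2].astype(np.float32)*1000);return np.round(r[0],1),np.round(r[1],1),r[2]
for c in("top","scene"):
    f=np.load(c+".npz");im,d=f["im"],f["d"]
    full=np.ones(d.shape,bool)&(d>0);P=np.full(d.shape+(3,),9.);P[full]=world(c,d,full)
    near=lambda a:(P[...,0]>a[0])&(P[...,0]<a[1])&(P[...,1]>a[2])&(P[...,1]<a[3])
    b=P[near((.7,.8,0,.1))&(abs(P[...,2])<.02)];print(c,"bench z",np.median(b[:,2]))
    g=near((.4,.6,-.1,.06))&(im.max(2)<60)&(P[...,2]>.012)
    g=cv2.morphologyEx(g.astype(np.uint8),cv2.MORPH_OPEN,np.ones((2,2)))>0
    print("grip",g.sum(),box(P[g]),P[g].mean(0).round(4),np.percentile(P[g][:,2],[5,50,95]))
    h=near((.34,.68,-.1,.06))&(P[...,2]>.010)&~g
    fk=h&(P[...,0]>.53);print("fork",fk.sum(),box(P[fk]),np.median(P[fk][:,2]))
    r=near((.56,.72,-.26,-.15))&(P[...,2]>.012)
    Q=P[r];t=Q[Q[:,2]>.03];print("ring",r.sum(),box(Q),"upper",box(t),Q[:,2].max())
    o=t[np.argsort(t[:,0])];print(o[[0,2,4,-5,-3,-1]].round(4).tolist())
    if c=="top":
        k=im.copy();k[g]=(255,0,0);k[fk]=(0,255,0);k[r]=(0,0,255)
        save("b",np.hstack([cv2.resize(x[90:270,205:365],None,fx=2.5,fy=2.5,interpolation=0) for x in(im,k)]))
E
python3 m.py
```

```text
R
 [[-0.     0.339 -0.941]
 [ 0.001 -0.941 -0.339]
 [-1.    -0.001  0.   ]]
top bench z 0.0012272317794189008
grip 324 (array([517.9, -17.5]), array([ 36.5, 130.3]), 80.94766998291016) [ 0.4971 -0.0198  0.0221] [0.00084699 0.02617579 0.02953387]
fork 274 (array([565.3, -27.3]), array([57.5, 73.5]), 83.76802062988281) 0.01872327841581635
ring 115 (array([ 644.7, -196.6]), array([ 7.9, 60.8]), 76.61376190185547) upper (array([ 644.6, -196.8]), array([ 7.9, 60.8]), 76.20455169677734) 0.0552325109437051
[[0.615, -0.1898, 0.0385], [0.6158, -0.1927, 0.0346], [0.617, -0.1897, 0.0395], [0.6721, -0.2003, 0.0339], [0.6737, -0.1999, 0.0367], [0.6742, -0.2011, 0.043]]
scene bench z -0.0016300181387466008
grip 307 (array([517.1, -14.7]), array([ 21.3, 139.1]), 88.94705963134766) [ 0.4904 -0.0122  0.02  ] [0.00956283 0.02216119 0.02569906]
fork 391 (array([564.2, -29.4]), array([60.6, 75.1]), 83.50273132324219) 0.015013809271275214
ring 175 (array([ 646.7, -198.1]), array([ 9.7, 63.3]), 78.66619873046875) upper (array([ 646.7, -198.1]), array([ 9.7, 62.6]), 78.81564331054688) 0.05219256556527863
[[0.6159, -0.1924, 0.0376], [0.6174, -0.1936, 0.0403], [0.6177, -0.1905, 0.0311], [0.6755, -0.2035, 0.0302], [0.6765, -0.2057, 0.0319], [0.6773, -0.2046, 0.0303]]
```

View pics/b.png

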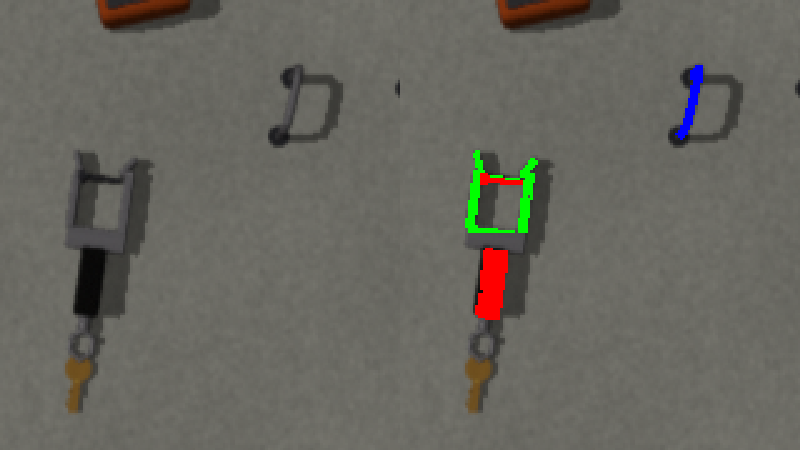

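The crop confirms the grey hook and grey ring. The masks fit, except that the dark gate got counted in with the grip. I'll refine the grip centre and work out the approach.

```bash
cat >> m.py <<'E'
    print("GRIP",c);q=P[g&(P[...,0]<.535)&(P[...,2]>.018)];print(box(q),q[:,:2].mean(0).round(4))
    a=P[fk|h];a=a[a[:,2]>.012];u=np.array([.994,-.11]);n=np.array([.11,.994]);a=a[a[:,0]>.51]
    print("along",np.percentile(a[:,:2]@u,[0,1,50,99,100]).round(4),"lat",np.percentile((a[:,:2]@n),[0,2,98,100]).round(4),"grip along/lat",(q[:,:2].mean(0)@u).round(4),(q[:,:2].mean(0)@n).round(4), "grip ext",np.percentile(q[:,:2]@u,[1,99]).round(4))
E
python3 m.py | grep -A2 GRIP
```

```text
GRIP top
(array([484.5, -17.8]), array([19.3, 60.5]), 82.00825500488281) [ 0.4845 -0.018 ]
along [0.5085 0.5128 0.5372 0.5991 0.6017] lat [0.0063 0.008  0.0628 0.0638] grip along/lat 0.4836 0.0354 grip ext [0.454  0.5132]
--
GRIP scene
(array([486.3, -14.9]), array([17.2, 61.1]), 82.71624755859375) [ 0.4874 -0.0138]
along [0.5104 0.5138 0.5442 0.5991 0.6014] lat [0.0033 0.0073 0.0622 0.063 ] grip along/lat 0.486 0.0399 grip ext [0.4548 0.515 ]
```

{"method": "carry_out", "body": {
  "targets": [
    {"dp": [0,0,0],"twist": [0.15,0,0]},
    {"dp": [0,0,0],"twist": [0.15,0,0]},
    {"dp": [0,0,0],"twist": [0.15,0,0]},
    {"dp": [0,0,0],"twist": [0,0,0]}
  ],
  "fingers": 1
}}

```text
clock: 0.7
ee_pos: [0.2203, -0.6115, 0.2313]
tcp_rot: [-2.167, 0.113, 2.168]
ft_force: [-0.3, 0.3, 0.8]
width: 0.0852
```

{"method": "carry_out", "body": {
  "targets": [
    {"dp": [0,-4.5,-1.5],"twist": [0,0,0]},
    {"dp": [0,-4.5,-1.5],"twist": [0,0,0]},
    {"dp": [0,-4.5,-1.5],"twist": [0,0,0]},
    {"dp": [0,-4.5,-1.5],"twist": [0,0,0]},
    {"dp": [0,-4.5,-1.5],"twist": [0,0,0]},
    {"dp": [0,-4.5,-1.5],"twist": [0,0,0]},
    {"dp": [0,-4.5,-1.5],"twist": [0,0,0]},
    {"dp": [0,-4.5,-1.5],"twist": [0,0,0]},
    {"dp": [0,-4.5,-1.5],"twist": [0,0,0]},
    {"dp": [0,-4.5,-1.5],"twist": [0,0,0]}
  ]
}}

```text
clock: 1.7
ee_pos: [0.4168, -0.1778, 0.2316]
tcp_rot: [-2.171, 0.11, 2.17]
ft_force: [1.6, -0.1, 0.0]
width: 0.085
```

{"method": "carry_out", "body": {
  "targets": [
    {"dp": [0,-4.5,-1.3],"twist": [0,0,0]},
    {"dp": [0,-4.5,-1.3],"twist": [0,0,0]},
    {"dp": [2,-4.5,-1.3],"twist": [0,0,0]},
    {"dp": [4,-3,-1],"twist": [0,0,0]},
    {"dp": [0,0,0],"twist": [0,0,0]},
    {"dp": [0,0,0],"twist": [0,0,0]}
  ]
}}

```text
clock: 2.3
ee_pos: [0.4811, -0.0215, 0.1718]
tcp_rot: [-2.168, 0.108, 2.172]
ft_force: [0.7, -0.4, 0.1]
width: 0.0854
```

```bash
cat > w.py <<'E'
from h import *
import sys
st=status.read_state();R=cv2.Rodrigues(st["tcp_rot"])[0];print(st["clock"],st["ee_pos"].round(4),"heading",np.arctan2(-R[0,1]*-1,-R[1,1]).round(4),"tilt",R[:,0].round(3))
im,d=get_image("wrist");save(sys.argv[1],im)
full=d>0;P=np.full(d.shape+(3,),9.);P[full]=world("wrist",d,full,st);np.savez("wrist",im=im,P=P)
E
python3 w.py w1
```

```text
2.3 [ 0.4811 -0.0215  0.1718] heading -0.0996 tilt [-0.002 -0.    -1.   ]
```

View pics/w1.png

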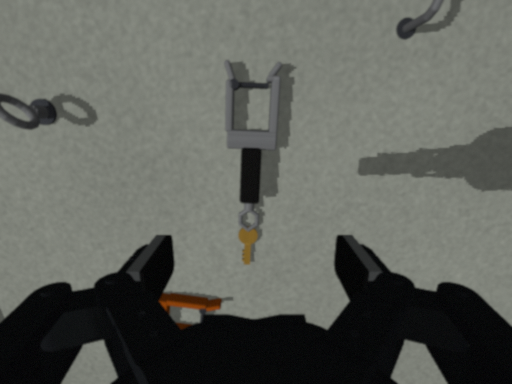

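The wrist view shows the hook's black grip at (251,175), pointing straight up the image, and the ring's near foot at (406,28).

```bash
cat > g.py <<'E'
import numpy as np,cv2
from plant import status
f=np.load("wrist.npz");im,P=f["im"],f["P"];st=status.read_state()
R=cv2.Rodrigues(st["tcp_rot"])[0]
sub=np.zeros(im.shape[:2],bool);sub[140:215,225:280]=1
g=sub&(im.max(2)<45)&(P[...,2]>.015);q=P[g];r=cv2.minAreaRect((q[:,:2]*1000).astype(np.float32));print(g.sum(),r,q.mean(0))
c=np.array([*np.array(r[0])/1000,.0]);print("tool delta cm",(R.T@(c-st["ee_pos"])*100).round(2))
sub[:]=0;sub[55:155,210:300]=1;k=P[sub&(P[...,2]>.01)];r=cv2.minAreaRect((k[:,:2]*1000).astype(np.float32));print("fork",r,np.median(k[:,2]))
E
python3 g.py
```

```text
999 ((4743.92333984375, 4471.57568359375), (12428.9970703125, 57.27393341064453), 46.51176071166992) [0.51915744 0.01715275 0.06138516]
tool delta cm [  16.98 -490.68 -378.02]
fork ((4779.9560546875, 4451.958984375), (12408.2109375, 100.36289978027344), 46.67890930175781) 0.017462600339952478
```

```bash
sed -i 's/(P\[...,2\]>\(.0[0-9]*\))/(P[...,2]>\1)\&(P[...,2]<.05)/' g.py; python3 g.py
```

```text
995 ((483.43829345703125, -18.7139835357666), (19.905010223388672, 60.83432388305664), 81.8258285522461) [ 0.4850636  -0.01895919  0.02545103]
tool delta cm [17.28 -0.43 -0.13]
fork ((552.872314453125, -25.976146697998047), (58.40047836303711, 92.0732650756836), 82.00762176513672) 0.017448164220691204
```

{"method": "carry_out", "body": {
  "targets": [
    {"dp": [0,-0.3,-0.25],"twist": [0.04,0,0]},
    {"dp": [4,0,0],"twist": [0,0,0]},
    {"dp": [4,0,0],"twist": [0,0,0]},
    {"dp": [4,0,0],"twist": [0,0,0]},
    {"dp": [3,0,0],"twist": [0,0,0]},
    {"dp": [1.6,0,0],"twist": [0,0,0]},
    {"dp": [0,0,0],"twist": [0,0,0]},
    {"dp": [0,0,0],"twist": [0,0,0]}
  ]
}}

```text
clock: 3.15
ee_pos: [0.4855, -0.0206, 0.0076]
tcp_rot: [-2.148, 0.157, 2.144]
ft_force: [0.6, -0.5, 0.2]
width: 0.0853
```

{"method": "carry_out", "body": {
  "targets": [
    {"dp": [0,0,0],"twist": [0,0,0]},
    {"dp": [0,0,0],"twist": [0,0,0]},
    {"dp": [0,0,0],"twist": [0,0,0]},
    {"dp": [0,0,0],"twist": [0,0,0]},
    {"dp": [0,0,0],"twist": [0,0,0]},
    {"dp": [0,0,0],"twist": [0,0,0]},
    {"dp": [0,0,0],"twist": [0,0,0]},
    {"dp": [0,0,0],"twist": [0,0,0]}
  ],
  "fingers": 0,
  "grip_force": 50
}}

```text
clock: 3.95
ee_pos: [0.485, -0.0192, 0.0071]
tcp_rot: [-2.148, 0.155, 2.146]
ft_force: [-0.7, -0.0, 6.1]
width: 0.0209
```

```bash
python3 w.py w2
```

```text
3.95 [ 0.485  -0.0192  0.0071] heading -0.144 tilt [ 0.001 -0.    -1.   ]
```

View pics/w2.png

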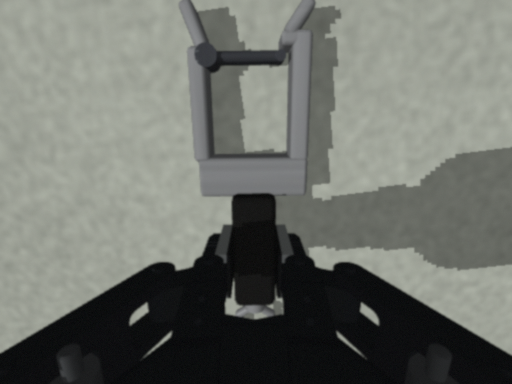

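The grip is held at 21 mm width. Next I lift it slightly, move to a stand-off in front of the near upright along the ring's axis, and measure again there.

{"method": "carry_out", "body": {
  "targets": [
    {"dp": [-0.3,0,0],"twist": [0,0,0]},
    {"dp": [0,2,0],"twist": [0,0,0]},
    {"dp": [0,3,0],"twist": [0,0,0]},
    {"dp": [0,3,0],"twist": [0,0,0]},
    {"dp": [0,3,0],"twist": [0,0,0]},
    {"dp": [0,2,0],"twist": [0,0,0]},
    {"dp": [0,1.2,-0.15],"twist": [0.07,0,0]},
    {"dp": [0,0,0],"twist": [0,0,0]},
    {"dp": [0,0,0],"twist": [0,0,0]}
  ]
}}

```text
clock: 4.9
ee_pos: [0.465, -0.1593, 0.0091]
tcp_rot: [-2.108, 0.224, 2.11]
ft_force: [0.4, 0.3, -1.5]
width: 0.0205
```

```bash
python3 w.py w3; python3 - <<'E'
from h import *
f=np.load("wrist.npz");P=f["P"]
st=status.read_state();R=cv2.Rodrigues(st["tcp_rot"])[0];T=st["ee_pos"]
m=(P[...,0]>.58)&(P[...,0]<.72)&(abs(P[...,1]+.2)<.06)&(P[...,2]<.07)
for lo,hi in((.008,.02),(.02,.035),(.035,.06)):
    q=P[m&(P[...,2]>lo)&(P[...,2]<hi)]
    l=(q-T)@R;print(lo,len(q),"fwd",np.percentile(-l[:,2],[0,5,50,95,100]).round(4),"lat(y)",np.percentile(l[:,1],[0,5,50,95,100]).round(4))
for cam in("top","scene"):
    im,d=get_image(cam);np.savez(cam,im=im,d=d);full=d>0
    Q=np.full(d.shape+(3,),9.);Q[full]=world(cam,d,full)
    t=Q[(Q[...,0]>.6)&(Q[...,0]<.7)&(abs(Q[...,1]+.2)<.045)&(Q[...,2]>.025)&(Q[...,2]<.07)]
    r=cv2.minAreaRect((t[:,:2]*1000).astype(np.float32));print(cam,r)
    l=(t-T)@R;
    e=np.percentile(-l[:,2],[0,100]);a=l[-l[:,2]<e[0]+.012];b=l[-l[:,2]>e[1]-.012];print("fwd",e,"near lat",np.median(a[:,1]),"far lat",np.median(b[:,1]))
E
```

```text
4.9 [ 0.465  -0.1593  0.0091] heading -0.2128 tilt [-0.001  0.001 -1.   ]
0.008 99 fwd [0.1113 0.1116 0.1128 0.1142 0.1144] lat(y) [-0.0307 -0.03   -0.0275 -0.025  -0.0245]
0.02 4 fwd [0.1117 0.1118 0.1128 0.1132 0.1133] lat(y) [-0.0285 -0.0284 -0.0279 -0.0265 -0.0263]Traceback (most recent call last):
  File "<stdin>", line 7, in <module>
    return _quantile_unchecked(
        a, q, axis, out, overwrite_input, method, keepdims, weights)
    return _ureduce(a,
                    func=_quantile_ureduce_func,
    ...<5 lines>...
                    overwrite_input=overwrite_input,
                    method=method)
    r = func(a, **kwargs)
    result = _quantile(arr,
                       quantiles=q,
    ...<2 lines>...
                       out=out,
                       weights=wgt)
    slices_having_nans = np.isnan(arr[-1, ...])
                                  ~~~^^^^^^^^^
IndexError: index -1 is out of bounds for axis 0 with size 0
```

View pics/w3.png

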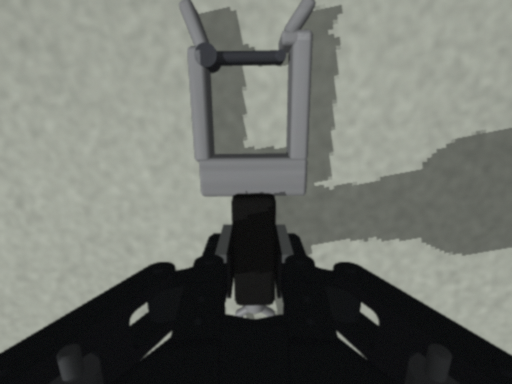

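The hook hangs straight in the wrist view, but the ring is still outside it. I'll measure ring and hook relative to each other in the fixed cameras.

```bash
cat > rel.py <<'E'
from h import *
st=status.read_state();R=cv2.Rodrigues(st["tcp_rot"])[0];T=st["ee_pos"];print(st["clock"],T.round(4))
rc=np.array([.6455,-.1975])
for cam in("top","scene"):
    im,d=get_image(cam);np.savez(cam,im=im,d=d);full=d>0
    Q=np.full(d.shape+(3,),9.);Q[full]=world(cam,d,full)
    near=np.hypot(Q[...,0]-rc[0],Q[...,1]-rc[1])<.05
    l=(Q[near&(Q[...,2]>.026)&(Q[...,2]<.07)]-T)@R
    f=-l[:,2];e=np.percentile(f,[0,100]);p=np.polyfit(f,l[:,1],1)
    print(cam,"ring fwd",e.round(4),"lat near/far by fit",np.polyval(p,[e[0]+.004,e[1]-.004]).round(4),"slope",p[0].round(3),len(f))
    L=(Q-T)@R;f=-L[...,2];k=(f>.05)&(f<.13)&(abs(L[...,1])<.04)&(Q[...,2]>.01)&(Q[...,2]<.026)
    a=L[k];print("  fork fwd max",-a[:,2].min().round(4),"lat",np.percentile(a[:,1],[1,99]).round(4),len(a))
E
python3 rel.py
```

```text
4.95 [ 0.4652 -0.1588  0.0091]
top ring fwd [0.1537 0.2141] lat near/far by fit [-0.0015 -0.0006] slope 0.018 106
  fork fwd max 0.1173 lat [-0.0313  0.024 ] 192
scene ring fwd [0.1541 0.2169] lat near/far by fit [-0.0009 -0.0001] slope 0.015 138
  fork fwd max 0.1177 lat [-0.0315  0.0263] 310
```

{"method": "carry_out", "body": {
  "targets": [
    {"dp": [0.1,0.2,0],"twist": [0,0,0]},
    {"dp": [0,0,-2],"twist": [0,0,0]},
    {"dp": [0,0,-2],"twist": [0,0,0]},
    {"dp": [0,0,-1],"twist": [0,0,0]},
    {"dp": [0,0,0],"twist": [0,0,0]},
    {"dp": [0,0,0],"twist": [0,0,0]}
  ]
}}

```text
clock: 5.65
ee_pos: [0.513, -0.172, 0.008]
tcp_rot: [-2.107, 0.226, 2.11]
ft_force: [-0.4, 0.9, -2.0]
width: 0.0204
```

```bash
python3 w.py w4; python3 rel.py
```

```text
5.65 [ 0.513 -0.172  0.008] heading -0.2135 tilt [-0.002  0.    -1.   ]
5.7 [ 0.5127 -0.1721  0.008 ]
top ring fwd [0.1191 0.1641] lat near/far by fit [-0.0041 -0.0042] slope -0.003 73
  fork fwd max 0.1161 lat [-0.0323 -0.0187] 120
scene ring fwd [0.1051 0.1682] lat near/far by fit [-0.0043 -0.0035] slope 0.015 141
  fork fwd max 0.1182 lat [-0.0305  0.0267] 297
```

View pics/w4.png

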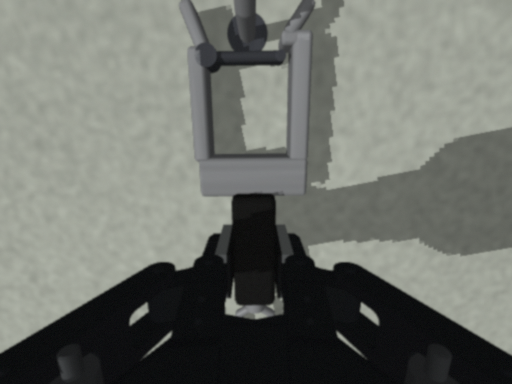

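The ring's foot at (247,33) is centred in the mouth, just ahead of the gate. Now I push.

{"method": "carry_out", "body": {
  "targets": [
    {"dp": [0,0,-0.7],"twist": [0,0,0]},
    {"dp": [0,0,-0.7],"twist": [0,0,0]},
    {"dp": [0,0,-0.7],"twist": [0,0,0]},
    {"dp": [0,0,-0.7],"twist": [0,0,0]},
    {"dp": [0,0,-0.7],"twist": [0,0,0]},
    {"dp": [0,0,-0.7],"twist": [0,0,0]},
    {"dp": [0,0,-0.5],"twist": [0,0,0]},
    {"dp": [0,0,-0.4],"twist": [0,0,0]},
    {"dp": [0,0,-0.3],"twist": [0,0,0]},
    {"dp": [0,0,0],"twist": [0,0,0]}
  ]
}}

```text
clock: 6.8
ee_pos: [0.5663, -0.1845, 0.0082]
tcp_rot: [-2.107, 0.228, 2.109]
ft_force: [-1.6, 0.6, -1.5]
width: 0.021
```

{"method": "carry_out", "body": {
  "targets": [
    {"dp": [0,0,-0.2],"twist": [0,0,0]},
    {"dp": [0,0,0],"twist": [0,0,0]},
    {"dp": [0,0,0],"twist": [0,0,0]}
  ]
}}

```text
clock: 7.1
ee_pos: [0.5664, -0.1845, 0.0077]
tcp_rot: [-2.103, 0.227, 2.113]
ft_force: [-5.2, -0.1, -0.5]
width: 0.0206
```

```bash
python3 w.py w5
```

```text
7.1 [ 0.5664 -0.1845  0.0077] heading -0.2147 tilt [-0.004  0.    -1.   ]
```

View pics/w5.png

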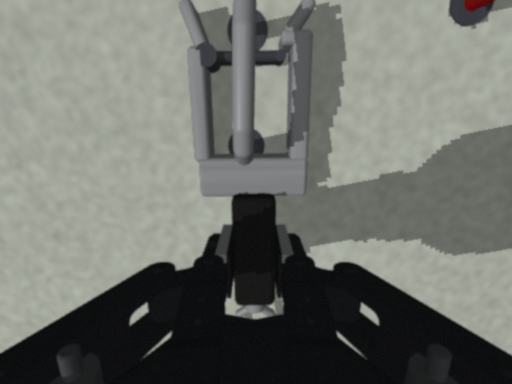

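The gate is shut (row 57) with the near upright behind it at (245,145), against the throat floor. I'll back off slightly, lower the hook, open and retreat upwards.

{"method": "carry_out", "body": {
  "targets": [
    {"dp": [0,0,0.5],"twist": [0,0,0]},
    {"dp": [0.1,0,0.5],"twist": [0,0,0]},
    {"dp": [0,0,0],"twist": [0,0,0]},
    {"dp": [0,0,0],"twist": [0,0,0]}
  ]
}}

```text
clock: 7.55
ee_pos: [0.5592, -0.1824, 0.0077]
tcp_rot: [-2.11, 0.227, 2.107]
ft_force: [0.0, -0.2, -1.4]
width: 0.0209
```

{"method": "carry_out", "body": {
  "targets": [
    {"dp": [0,0,0],"twist": [0,0,0]},
    {"dp": [0,0,0],"twist": [0,0,0]},
    {"dp": [0,0,0],"twist": [0,0,0]},
    {"dp": [0,0,0],"twist": [0,0,0]},
    {"dp": [0,0,0],"twist": [0,0,0]},
    {"dp": [0,0,0],"twist": [0,0,0]},
    {"dp": [0,0,0],"twist": [0,0,0]},
    {"dp": [0,0,0],"twist": [0,0,0]}
  ],
  "fingers": 1
}}

```text
clock: 8.35
ee_pos: [0.5588, -0.1823, 0.0074]
tcp_rot: [-2.108, 0.227, 2.108]
ft_force: [0.3, 0.0, 1.0]
width: 0.0854
```

{"method": "carry_out", "body": {
  "targets": [
    {"dp": [-1,0,0],"twist": [0,0,0]},
    {"dp": [-2,0,0],"twist": [0,0,0]},
    {"dp": [-3,0,0],"twist": [0,0,0]},
    {"dp": [-3,0,0],"twist": [0,0,0]},
    {"dp": [-3,0,0],"twist": [0,0,0]},
    {"dp": [-3,0,0],"twist": [0,0,0]},
    {"dp": [0,0,0],"twist": [0,0,0]},
    {"dp": [0,0,0],"twist": [0,0,0]}
  ]
}}

```text
clock: 9.15
ee_pos: [0.5594, -0.1825, 0.1589]
tcp_rot: [-2.111, 0.228, 2.106]
ft_force: [-0.4, -0.3, 0.1]
width: 0.0855
```

```bash
python3 w.py w6; python3 - <<'E'
from h import *
f=np.load("wrist.npz");P=f["P"];im=f["im"];u=np.array([.977,-.212]);n=np.array([.212,.977])
w=(np.hypot(P[...,0]-.565,P[...,1]+.182)<.05)&(im.max(2)<45)&(P[...,2]>.015)&(P[...,2]<.05)
q=P[w];r=cv2.minAreaRect((q[:,:2]*1000).astype(np.float32));print("grip",r,np.percentile(q[:,2],[5,50,95]))
save("w6c",cv2.resize(im[0:260,130:390],(600,600)))
E
```

```text
9.15 [ 0.5594 -0.1825  0.1589] heading -0.2142 tilt [ 0.002 -0.001 -1.   ]
grip ((557.8025512695312, -183.11404418945312), (19.809707641601562, 60.83869934082031), 78.22501373291016) [0.02430598 0.02564438 0.02678637]
```

View pics/w6c.png

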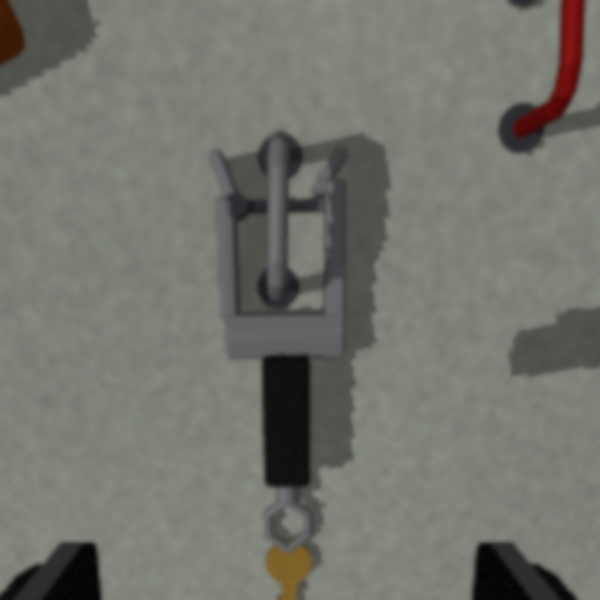

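The near upright's foot at (278,287) is inside the throat, about 60 mm ahead of the grip. The gate lies straight across at row 205 and the grip top is level at 25.6 mm, so I'm handing in.

```bash
python3 -c "
from plant import workorder;print(workorder.job_done())"
```

```text
the job is handed in; nothing more can be done
None
```

The bench key is parked: its snap hook is clipped onto the near upright of the grey D-ring, and the job is handed in at about 9.2 s (no verdict is reported).

I gripped the hook by its black grip, carried it to the front of the ring, and pushed along the ring's axis until the upright met the throat floor at about 5 N. Then I backed off 7 mm, let go and raised the gripper about 15 cm.

- **Gate:** it lies straight across the mouth in the last wrist picture, with the upright behind it. I judged this by eye, as there is no reading of the gate's angle. I have no picture of it standing open, but the upright is now on the inside of it.
- **Upright:** it stands about 60 mm ahead of the grip centre, inside the 45–92 mm allowed, and within a few mm of the mouth's centre line.
- **Hook:** it lies flat, with the grip top at 24–27 mm (26 mm expected), so the grip centre is about 13 mm high.
- **Robot:** the fingers are fully open and clear, and the force reading is near zero.
- **Disagreements:** the cameras differed by 2–4 mm when first locating the grip. At the last stand-off the top camera's reading of the hook and near upright was unusable because they were partly hidden, so I relied on the scene and wrist cameras there.

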